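# Seat an incubator's insert block on its hidden pin and hold it pressed down

## Robot

A 7-joint arm with a two-finger parallel gripper is mounted at the origin on the work surface. World frame = base frame: x ahead of the robot, y to its left, z up, the work surface at z = 0. Lengths are in mm, angles in rad, forces in N, time in s.
With the tool pointing down it reaches from about 400 to 875 mm from the base axis. Payload 4.4 kg.
Tool frame: the origin (TCP) lies midway between the tips of the shut fingers; the grasp point (between the pads) lies 19 mm behind it; z points along the fingers, y is the line along which they close (so a half turn about z gives the same grasp; the last joint's range is limited). The gripper opens to 85 mm and grips with 20 to 120 N. Pads are 22 mm wide; open, the fingers measure 114 mm over their backs; the gripper's body (76 mm by 85 mm) begins 54 mm behind the grasp point. The pads swing forward as they close: fully open they stand 13 mm farther back than shut.
Start: joints at [-1.36, 0.628, 0.038, 1.517, -0.027, 0.996, -0.02], TCP at [177.607, 625.279, 231.313] pointing down, gripper open.
Joint ranges: [-3.06, 3.06], [-0.37, 2.12], [-1.25, 1.32], [0.18, 2.47], [-1.1, 4.24], [0.23, 1.98], [-2.94, 2.94]. Speed limits (rad/s): [2.57, 2.57, 3.14, 3.14, 3.14, 3.14, 3.14].

## Interface

Orientations are given as [roll, pitch, yaw] about the fixed x, y, z axes, in that order (R = Rz(yaw) Ry(pitch) Rx(roll)).
In Python, from cell import monitor, cams, ctrl gives the robot as it stands.
- The arm moves only by the tool drive_tool, never from a script. Its argument "motion" is a list of rows, each an object with "fingers": the opening, from 0 (shut) to 1 (fully open); "linear": the shift along the tool's x, y, z in m, a list of three; "twist": the turn about the tool's z in rad. In form: [{"fingers": fingers, "linear": [x, y, z], "twist": twist}, ...]. A call has 1 to 5 rows; each row shifts and turns the commanded pose from where the row before left it, along the tool's axes as they then stand; what a row does not reach is not made up. A row lasts 1/12 s, in which the tool goes at most 41.7 mm and 7.16 degrees, less where a joint would pass 70% of its speed; a pose out of reach is approached as far as the arm can. A call with a gripper value outside its range is refused whole. The fingers move at their own pace and stop on an object; the grip force is fixed at half the most. Time passes only in rows, so rows that do not move let the fingers close. It gives the time, the measured TCP pose, the force, the opening and the grip force at its end, in the units of the state.
- monitor.read_state(): the state, without advancing time (a new reading comes with each control period).
- cams.get_image(name): name is "scene" or "top" or "wrist"; returns a dict with "color" (384x512x3 uint8, blue, green, red), "K" (3x3 intrinsics, pixels), "R" (3x3) and "t" (3): a world point X has camera coordinates R X + t. Camera axes: x right, y down, z forward; pixel columns grow to the right and rows downward; lengths in mm; the calibration is good to about 2 mm. A picture is of the moment at which its call begins. There is no depth.
- ctrl.finish_job(): hands the job in; it is judged then, once.
The state is a dict: "clock": time; "qpos": joint angles; "qd": joint speeds; "tau": joint torques, N m; "eef_pos": TCP position; "tool_rot": TCP orientation; "force": force on the tool from outside, world axes, zero at the start; "torque": the same for the moment, N m; "width": finger opening in mm; "gripper_force": force on a finger pad.
Only numpy, scipy, OpenCV 4.12 (cv2) and the standard library are available. Lean on these libraries where they do the work, as an engineer would, in place of code of your own. Each camera call takes 0.05 s, during which the arm holds its last target. There are 200 camera calls.

## Task

Fit the aluminium insert block, handle up and square with the incubator, into the incubator's open bay: its underside socket must drop over the locating pin in the slot of the copper bed, which the block hides, so feel for it by sliding the block along the slot. Then press the block fully down against the sprung bed and finish while still holding it pressed down with the gripper: do not let go at the end. Leave the bottle, the dish stack and the tip box where they stand.

Things in the scene. Friction and masses are not known exactly. Their poses are not given: they have to be found in the camera images.
- block: Loose aluminium insert block, 100 (x) x 120 (y) x 20 mm, about 0.5 kg. On top, centred, an upright blue bar handle, 56 (x) x 14 (y) mm, from 20 to 56 mm above the underside. Origin: centre of the underside, z up through the handle. In the underside, at its centre, a round blind socket 14 mm in diameter, 15 mm deep. Starts flat on the table, handle up.
- incubator: Fixed white and blue bench incubator, 240 (x) x 340 (y) x 100 mm, black deck on top at 100 mm. Origin: centre of its underside, z up. Over the half at +y lies a closed black lid with white plates, up to 116 mm high, from y = 20 to 160 mm. The open bay is in the half at -y.
- bay (a point): Centre of the top of the raised copper bed, 130 (x) x 168 (y) mm, in the open bay; fixed to the incubator at (0, -75, 106) mm of its frame, same axes; stays put when the bed is pressed. A black slot mark, 12 mm wide, 40 mm long, runs along y through it. A seated block has its origin at this height. A block lying over the pin but off it is propped and tilted, its origin 3 to 5 mm higher.
- slot_end (a point): The slot mark's -y end, 20 mm from the bay point. A fixed white pin, 10 mm in diameter, bevelled top, stands 5 mm above the raised bed on the slot's centre line, 6 to 34 mm from this end towards +y; it differs each time and is not reported. When the socket finds it, a block left loose in the gripper drops flat on the bed and can then slide only about 2 mm.
- bed (a joint): Travel of the sprung copper bed (polished; the block slides on it and on the pin with little friction): 0 = raised, 0.006 m = pressed down on its stop. It stays raised under the block's weight alone; pushing down on the seated block moves it from about 1.5 to 4 N on, and 6 to 8 N bring it to its stop.
- bottle: Loose capped bottle, 52 mm in diameter, 115 mm tall, bystander. Origin: centre of its underside.
- dishes: Loose stack of three clear dishes, 67 mm in diameter, 39 mm tall, bystander. Origin: centre of its underside.
- tipbox: Loose yellow pipette-tip box with a clear top, 82 x 62 x 54 mm, bystander. Origin: centre of its underside.
Things that resemble listed ones, but are neither listed nor needed, are in the scene too. There is more than one size of the block; the one meant has the size given above.

How it is judged (in metres and radians):
On the way:
1. the block has dropped over the pin and lies level in the bay (x of block in the frame of incubator between -0.005 and 0.005 m and y of block in the frame of bay between -0.018 and 0.018 m and angle between block's own z axis and vertical below 0.05 rad and z of block in the frame of bay below 0.0022 m), for 0.1 s.
At the end, for the whole second after the job is handed in: Block over the pin (within 5 mm across the slot, 18 mm along it, of the bay centre), level within 0.05 rad, square within 0.13 rad (either way round), at rest, the gripper holding it down: bed pressed more than 4.5 mm, block more than 4 mm below the raised bed (x of block in the frame of incubator between -0.005 and 0.005 m and y of block in the frame of bay between -0.018 and 0.018 m and angle between block's own z axis and vertical below 0.05 rad and angle between the x axis of block and the x axis of incubator, either way round below 0.13 rad and z of block in the frame of bay below -0.004 m and value of joint bed above 0.0045 m and contact force between any of the fingers, the arm and block above 2 N and linear speed of block below 0.01 m/s); the arm keeps its last pose, push and grip.
It fails at once if the bottle is pushed or knocked over (distance of bottle from where it was at the start of the episode above 0.025 m or angle between bottle's own z axis and vertical above 0.3 rad).
It fails at once if the dish stack is pushed or knocked over (distance of dishes from where it was at the start of the episode above 0.025 m or angle between dishes's own z axis and vertical above 0.3 rad).
It fails at once if the tip box is pushed or knocked over (distance of tipbox from where it was at the start of the episode above 0.025 m or angle between tipbox's own z axis and vertical above 0.3 rad).
It also fails if it takes over 61 s, if anything falls off the work surface, if the arm or the gripper's body presses on something with over 40 N, if the wrist force passes 120 N, or if a joint passes its speed limit or range.

## Working session

There is one attempt and no reset: what is moved stays moved. The work goes in short steps, Python scripts to look and compute and a tool call to move; the robot and the scene stay as the last step left them, time stands still between calls to the robot, and variables do not carry over. Pictures are saved under pics/ and viewed, at most 10 in all, crops included, and the job is handed in when it is done.

Besides the shell and the picture viewer there is one more tool, called after "Emit:" by a JSON object that holds its "fn" and its "kwargs". drive_tool: Moves the arm, as the interface text tells. Its arguments: {"type":"object","properties":{"motion":{"type":"array"}},"required":["motion"]}

```bash
mkdir -p pics; ls; python3 - <<'E'
from cell import monitor,cams,ctrl
import cv2,numpy as np,pickle
d={}
for n in("scene","top","wrist"):
    im=cams.get_image(n);d[n]=im;cv2.imwrite(f"pics/{n}0.png",im["color"])
    print(n,im["K"].tolist(),np.round(-im["R"].T@im["t"]),np.round(im["R"],2).tolist())
pickle.dump(d,open("d0.pkl","wb"))
cv2.imwrite("pics/a0.png",d["top"]["color"])
print(monitor.read_state())
E
```

```text
pics
scene [[372.4465575005078, 0.0, 254.56597349395489], [0.0, 372.4465575005078, 185.67133193681173], [0.0, 0.0, 1.0]] [1006.  108.  869.] [[-0.3, 0.96, -0.01], [0.8, 0.24, -0.54], [-0.52, -0.17, -0.84]]
top [[440.6178066947601, 0.0, 254.89991259685675], [0.0, 440.6178066947601, 194.9715919887619], [0.0, 0.0, 1.0]] [ 460.  -82. 1235.] [[0.03, -1.0, -0.01], [-1.0, -0.03, -0.06], [0.06, 0.01, -1.0]]
wrist [[273.0250732207339, 0.0, 254.16535665136686], [0.0, 273.0250732207339, 191.68220658347633], [0.0, 0.0, 1.0]] [105. 645. 374.] [[0.27, 0.96, -0.0], [0.92, -0.26, 0.3], [0.29, -0.08, -0.95]]
{'clock': 0.15, 'qpos': array([-1.35983431,  0.62912756,  0.03843718,  1.51812327, -0.02697909,
        0.99630554, -0.02001256]), 'qd': array([-0.00013926, -0.00177723, -0.0003037 , -0.00190178, -0.00174048,
        0.0012258 ,  0.00024875]), 'tau': array([ 1.50895168e-03, -5.63803554e+01,  1.22773871e+00, -1.93653309e+01,
        1.11726037e-02,  7.41718803e-03,  1.14412484e-05]), 'eef_pos': array([177.44725764, 624.82304196, 230.60890852]), 'tool_rot': array([-3.14014660e+00,  1.71829964e-05,  2.86483889e+00]), 'force': array([-0.18358987,  0.34749306, -0.15811271]), 'torque': array([ 0.00521257,  0.01237275, -0.02928581]), 'gripper_force': 0.0, 'width': 85.36734299809179}
```

View pics/top0.png

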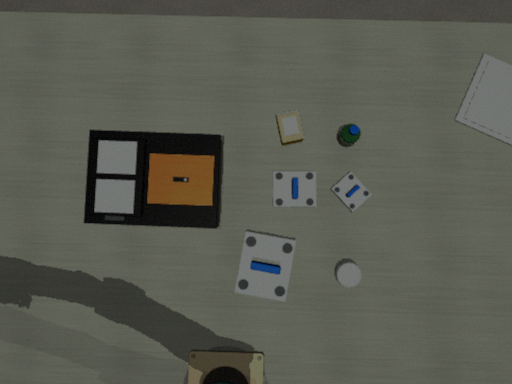

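View pics/scene0.png

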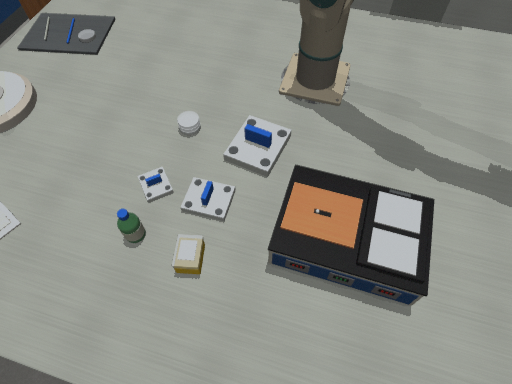

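The top view shows three handled blocks: small at (352,191), about 75 mm; middle at (295,188), about 43x37 px or 120x100 mm; and large at (265,266), about 145x175 mm. The middle one fits. The incubator's lid is to the left (+y) and the copper bed is at (181,180). The bottle is at (349,133), the tip box at (289,128) and the dishes at (348,274).

```bash
cat > h.py <<'E'
import cv2,numpy as np,pickle
def ray(im,px,z):
    px=np.atleast_2d(np.asarray(px,float))
    d=(np.linalg.inv(im["K"])@np.c_[px,np.ones(len(px))].T).T@im["R"]
    c=-im["R"].T@im["t"]
    return c+d*((z-c[2])/d[:,2])[:,None]
def proj(im,X):
    p=(im["K"]@(im["R"]@np.atleast_2d(X).T+im["t"].reshape(3,1))).T
    return p[:,:2]/p[:,2:]
def biggest(mask):
    c=max(cv2.findContours(mask.astype(np.uint8),cv2.RETR_EXTERNAL,cv2.CHAIN_APPROX_NONE)[0],key=cv2.contourArea)
    return c[:,0,:].astype(np.float32)
def rect(im,mask,z,off=(0,0)):
    w=ray(im,biggest(mask)+np.array(off),z)[:,:2].astype(np.float32)
    r=cv2.minAreaRect(w); return np.round(r[0],1),np.round(r[1],1),round(r[2],2)
def crop(im,x0,y0,x1,y1): return im["color"][y0:y1,x0:x1]
def hsv(i): return cv2.split(cv2.cvtColor(i,cv2.COLOR_BGR2HSV))
E
python3 - <<'E'
from h import *
d=pickle.load(open("d0.pkl","rb"))
for n,bx,bb in(("top",(70,115,235,240),(266,160,325,215)),("scene",(265,160,445,300),(175,172,242,222))):
    im=d[n]
    h,s,v=hsv(crop(im,*bx)); cu=(h<20)&(s>150)&(v>90)
    print(n,"bed",rect(im,cu,106,bx[:2]))
    if n=="top": print("deck",rect(im,v<60,100,bx[:2]))
    h,s,v=hsv(crop(im,*bb)); bl=(h>100)&(h<130)&(s>120)
    print("handle",rect(im,bl,56,bb[:2]))
    print("block",rect(im,(v>115)&(s<40)|bl,20,bb[:2]))
t=d["top"];s=d["scene"]
A=cv2.resize(crop(t,266,160,326,215),(400,367),interpolation=cv2.INTER_CUBIC)
B=cv2.resize(crop(t,165,170,197,190),(400,250),interpolation=cv2.INTER_CUBIC)
C=cv2.resize(crop(s,305,200,341,225),(400,278),interpolation=cv2.INTER_CUBIC)
D=np.zeros((600,800,3),np.uint8);D[:367,:400]=A;D[:250,400:]=B;D[250:528,400:]=C
cv2.imwrite("pics/crop1.png",D)
E
```

```text
top bed (array([562.8, 126.3]), array([166.4, 127.1]), 89.42)
deck (array([563.2, 195.9]), array([352.4, 243. ]), 89.5)
handle (array([ 552.2, -172.3]), array([53.8, 13.4]), 1.4)
block (array([ 552.4, -175.2]), array([ 94.2, 113.4]), 1.58)
scene bed (array([706.5, 296.5]), array([2., 0.]), 107.02)
handle (array([ 561.4, -168.8]), array([69.9, 22.3]), 1.64)
block (array([ 550.8, -178.6]), array([153.4, 188.3]), 16.86)
```

View pics/crop1.png

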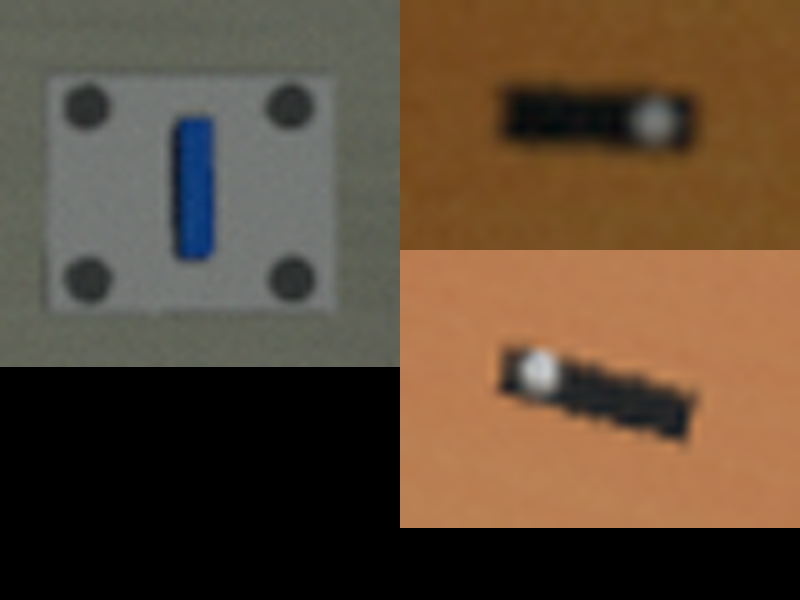

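The crop confirms it: the middle block is 120x100 mm, with its handle across the short side. The white pin is visible in the slot, near its -y end in both views. Next I measure the pin and slot, and turn the tool square.

```bash
python3 - <<'E'
from h import *
d=pickle.load(open("d0.pkl","rb"))
for n,b in(("top",(165,170,197,190)),("scene",(305,200,341,225))):
    im=d[n]; g=crop(im,*b); k=8
    G=cv2.resize(g,None,fx=k,fy=k,interpolation=cv2.INTER_CUBIC)
    h,s,v=hsv(G); 
    pin=(s<70)&(v>(90 if n=="top" else 150)); slot=(v<70)|pin if n=="top" else (v<110)|pin
    cv=lambda c:(c+0.5)/k-0.5+np.array(b[:2])
    m=biggest(slot); w=ray(im,cv(m),106)[:,:2].astype(np.float32); print(n,"slot",cv2.minAreaRect(w))
    p=biggest(pin); (x,y),r=cv2.minEnclosingCircle(p); print("pin",ray(im,cv(np.array([[x,y]])),111)[0],r/k)
E
```

```text
top slot ((563.0772705078125, 130.85293579101562), (29.876117706298828, 12.278385162353516), 88.70458221435547)
pin [562.3199462 113.2751935 111.       ] 1.2639968395233154
scene slot ((562.291748046875, 124.9522705078125), (12.661856651306152, 40.14155960083008), 0.35096338391304016)
pin [562.56749041 112.5458928  111.        ] 1.7070749998092651
```

Emit:
{"fn": "drive_tool", "kwargs": {"motion": [{"fingers": 1,"linear": [0,0,0],"twist": -0.12},{"fingers": 1,"linear": [0,0,0],"twist": -0.12},{"fingers": 1,"linear": [0,0,0],"twist": -0.06},{"fingers": 1,"linear": [0,0,0],"twist": 0}]}}

```text
clock: 0.48
eef_pos: [177.6, 625.0, 230.9]
tool_rot: [-3.141, -0.001, -3.117]
force: [0.6, -0.7, -0.2]
width: 85.5
gripper_force: 0.0
```

Emit:
{"fn": "drive_tool", "kwargs": {"motion": [{"fingers": 1,"linear": [-0.0142,-0.0323,0],"twist": 0},{"fingers": 1,"linear": [-0.0142,-0.0323,0],"twist": 0},{"fingers": 1,"linear": [-0.0142,-0.0323,0],"twist": 0},{"fingers": 1,"linear": [-0.0142,-0.0323,0],"twist": 0},{"fingers": 1,"linear": [-0.0142,-0.0323,0],"twist": 0}]}}

```text
clock: 0.9
eef_pos: [252.8, 463.7, 231.2]
tool_rot: [-3.141, 0.0, -3.12]
force: [1.0, -0.5, 0.1]
width: 85.2
gripper_force: 0.0
```

Emit:
{"fn": "drive_tool", "kwargs": {"motion": [{"fingers": 1,"linear": [-0.0142,-0.0323,0],"twist": 0},{"fingers": 1,"linear": [-0.0142,-0.0323,0],"twist": 0},{"fingers": 1,"linear": [-0.0142,-0.0323,0],"twist": 0},{"fingers": 1,"linear": [-0.0142,-0.0323,0],"twist": 0},{"fingers": 1,"linear": [-0.0142,-0.0323,0],"twist": 0}]}}

```text
clock: 1.32
eef_pos: [327.5, 304.0, 231.4]
tool_rot: [3.141, 0.0, -3.121]
force: [1.4, 0.1, -0.6]
width: 85.4
gripper_force: 0.0
```

Emit:
{"fn": "drive_tool", "kwargs": {"motion": [{"fingers": 1,"linear": [-0.0142,-0.0323,0],"twist": 0},{"fingers": 1,"linear": [-0.0142,-0.0323,0],"twist": 0},{"fingers": 1,"linear": [-0.0142,-0.0323,0],"twist": 0},{"fingers": 1,"linear": [-0.0142,-0.0323,0],"twist": 0},{"fingers": 1,"linear": [-0.0142,-0.0323,0],"twist": 0}]}}

```text
clock: 1.73
eef_pos: [402.2, 144.2, 231.5]
tool_rot: [3.141, 0.0, -3.121]
force: [0.8, 1.0, -0.3]
width: 85.2
gripper_force: 0.0
```

Emit:
{"fn": "drive_tool", "kwargs": {"motion": [{"fingers": 1,"linear": [-0.0142,-0.0323,0],"twist": 0},{"fingers": 1,"linear": [-0.0142,-0.0323,0],"twist": 0},{"fingers": 1,"linear": [-0.0142,-0.0323,0],"twist": 0},{"fingers": 1,"linear": [-0.0142,-0.0323,0],"twist": 0},{"fingers": 1,"linear": [-0.0142,-0.0323,0],"twist": 0}]}}

```text
clock: 2.15
eef_pos: [476.9, -15.7, 231.4]
tool_rot: [3.141, 0.0, -3.121]
force: [0.5, 0.4, 0.1]
width: 85.5
gripper_force: 0.0
```

Emit:
{"fn": "drive_tool", "kwargs": {"motion": [{"fingers": 1,"linear": [-0.0142,-0.0323,0],"twist": 0},{"fingers": 1,"linear": [-0.0142,-0.0323,0],"twist": 0},{"fingers": 1,"linear": [-0.0142,-0.0323,0],"twist": 0},{"fingers": 1,"linear": [-0.0142,-0.0323,0],"twist": 0},{"fingers": 1,"linear": [-0.0142,-0.0323,0],"twist": 0}]}}

```text
clock: 2.57
eef_pos: [551.6, -175.5, 231.2]
tool_rot: [3.141, -0.0, -3.121]
force: [0.5, 0.6, 0.9]
width: 84.9
gripper_force: 0.0
```

```bash
python3 - <<'E'
from h import *
from cell import cams,monitor
im=cams.get_image("wrist"); h,s,v=hsv(im["color"]); bl=((h>100)&(h<130)&(s>120))
q=proj(im,[[552,-174,40]])[0]; print(q)
x,y=q.astype(int);o=(max(x-70,0),max(y-60,0)); m=bl[o[1]:y+60,o[0]:x+70]
print(rect(im,m,56,o))
cv2.imwrite("pics/w1.png",im["color"]); print(monitor.read_state()["eef_pos"])
E
```

```text
[256.20832493 169.20449888]
(array([ 552.6, -174.3]), array([58.9, 12.3]), 1.26)
[ 554.11149244 -184.49154093  231.40312719]
```

View pics/w1.png

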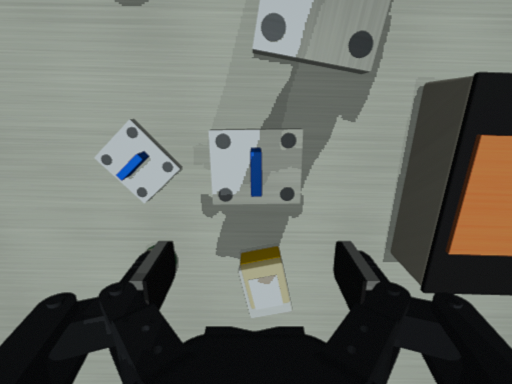

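The wrist view shows the target block at (256,167), with its blue handle between the fingers' line of closing. The small block is off at (138,160) and the tip box is clear at (265,285).

Emit:
{"fn": "drive_tool", "kwargs": {"motion": [{"fingers": 1,"linear": [0.0014,0.011,0.04],"twist": 0},{"fingers": 1,"linear": [0,0,0.04],"twist": 0},{"fingers": 1,"linear": [0,0,0.04],"twist": 0},{"fingers": 1,"linear": [0,0,0.04],"twist": 0},{"fingers": 1,"linear": [0,0,0.02],"twist": 0}]}}

```text
clock: 3.03
eef_pos: [546.7, -161.8, 47.0]
tool_rot: [3.14, -0.006, -3.12]
force: [0.4, -0.1, -0.7]
width: 85.6
gripper_force: 0.0
```

Emit:
{"fn": "drive_tool", "kwargs": {"motion": [{"fingers": 1,"linear": [0,0,0.014],"twist": 0},{"fingers": 1,"linear": [0,0,0.01],"twist": 0},{"fingers": 1,"linear": [0,0,0],"twist": 0},{"fingers": 1,"linear": [0,0,0],"twist": 0}]}}

```text
clock: 3.37
eef_pos: [549.7, -162.8, 27.4]
tool_rot: [-3.142, -0.0, -3.119]
force: [0.7, -0.2, 0.4]
width: 85.1
gripper_force: 0.0
```

Emit:
{"fn": "drive_tool", "kwargs": {"motion": [{"fingers": 1,"linear": [-0.0025,-0.0106,0.002],"twist": 0},{"fingers": 1,"linear": [0,0,0],"twist": 0},{"fingers": 1,"linear": [0,0,0],"twist": 0},{"fingers": 1,"linear": [0,0,0],"twist": 0}]}}

```text
clock: 3.7
eef_pos: [552.8, -173.9, 26.1]
tool_rot: [-3.141, 0.001, -3.119]
force: [0.2, 1.0, -0.8]
width: 85.2
gripper_force: 0.0
```

Emit:
{"fn": "drive_tool", "kwargs": {"motion": [{"fingers": 0,"linear": [0,0,0],"twist": 0},{"fingers": 0,"linear": [0,0,0],"twist": 0},{"fingers": 0,"linear": [0,0,0],"twist": 0},{"fingers": 0,"linear": [0,0,0],"twist": 0},{"fingers": 0,"linear": [0,0,0],"twist": 0}]}}

```text
clock: 4.12
eef_pos: [552.3, -173.2, 25.3]
tool_rot: [3.141, -0.0, -3.118]
force: [-0.4, 0.3, -0.2]
width: 25.6
gripper_force: 0.0
```

Emit:
{"fn": "drive_tool", "kwargs": {"motion": [{"fingers": 0,"linear": [0,0,0],"twist": 0},{"fingers": 0,"linear": [0,0,0],"twist": 0},{"fingers": 0,"linear": [0,0,0],"twist": 0},{"fingers": 0,"linear": [0,0,0],"twist": 0},{"fingers": 0,"linear": [0,0,0],"twist": 0}]}}

```text
clock: 4.53
eef_pos: [552.4, -173.4, 25.4]
tool_rot: [-3.142, 0.0, -3.118]
force: [-0.3, -0.9, 2.6]
width: 12.8
gripper_force: 59.6
```

Emit:
{"fn": "drive_tool", "kwargs": {"motion": [{"fingers": 0,"linear": [0,0,-0.015],"twist": 0},{"fingers": 0,"linear": [0,0,-0.035],"twist": 0},{"fingers": 0,"linear": [0,0,-0.035],"twist": 0},{"fingers": 0,"linear": [0,0,-0.035],"twist": 0},{"fingers": 0,"linear": [0,0,-0.035],"twist": 0.033}]}}

```text
clock: 4.95
eef_pos: [551.0, -173.0, 180.7]
tool_rot: [3.141, -0.003, 3.131]
force: [1.1, -0.0, -4.9]
width: 13.0
gripper_force: 59.2
```

Emit:
{"fn": "drive_tool", "kwargs": {"motion": [{"fingers": 0,"linear": [0,0,0],"twist": 0},{"fingers": 0,"linear": [0,0.02,0],"twist": 0},{"fingers": 0,"linear": [0,0.035,0],"twist": 0},{"fingers": 0,"linear": [0,0.035,0],"twist": 0},{"fingers": 0,"linear": [0,0.035,0],"twist": 0}]}}

```text
clock: 5.37
eef_pos: [552.0, -47.2, 178.8]
tool_rot: [3.141, -0.003, 3.13]
force: [0.6, -0.0, -5.6]
width: 13.6
gripper_force: 59.3
```

Emit:
{"fn": "drive_tool", "kwargs": {"motion": [{"fingers": 0,"linear": [-0.0037,0.035,0],"twist": 0},{"fingers": 0,"linear": [-0.0037,0.035,0],"twist": 0},{"fingers": 0,"linear": [0,0.035,0],"twist": 0},{"fingers": 0,"linear": [0,0.035,0],"twist": 0},{"fingers": 0,"linear": [0,0.021,0],"twist": 0}]}}

```text
clock: 5.78
eef_pos: [560.8, 117.9, 178.5]
tool_rot: [3.139, -0.003, 3.137]
force: [0.1, 0.5, -5.1]
width: 13.1
gripper_force: 59.5
```

Emit:
{"fn": "drive_tool", "kwargs": {"motion": [{"fingers": 0,"linear": [0,0,0],"twist": 0},{"fingers": 0,"linear": [0,0,0],"twist": 0},{"fingers": 0,"linear": [0,0,0],"twist": 0},{"fingers": 0,"linear": [0,0,0],"twist": 0}]}}

```text
clock: 6.12
eef_pos: [562.0, 110.6, 179.5]
tool_rot: [-3.14, -0.002, 3.13]
force: [0.1, 0.2, -4.6]
width: 13.4
gripper_force: 59.5
```

```bash
python3 - <<'E'
from h import *
from cell import cams,monitor
for n in("scene","top","wrist"):
    im=cams.get_image(n); cv2.imwrite(f"pics/{n}2.png",im["color"])
    pickle.dump(im,open(f"{n}2.pkl","wb"))
s=monitor.read_state();print(s["eef_pos"],s["tool_rot"],s["width"],s["force"])
t=cv2.imread("pics/top2.png");w=cv2.imread("pics/wrist2.png")
D=np.zeros((384,800,3),np.uint8);D[:,:512]=w;D[:288,512:]=cv2.resize(t[115:259,70:214],(288,288))
cv2.imwrite("pics/c2.png",D)
E
```

```text
[562.49597961 111.08857725 180.08627038] [-3.14106212e+00 -4.34340306e-04  3.12949168e+00] 13.084959049770267 [-0.64252364  0.35743197 -4.5392113 ]
```

View pics/c2.png

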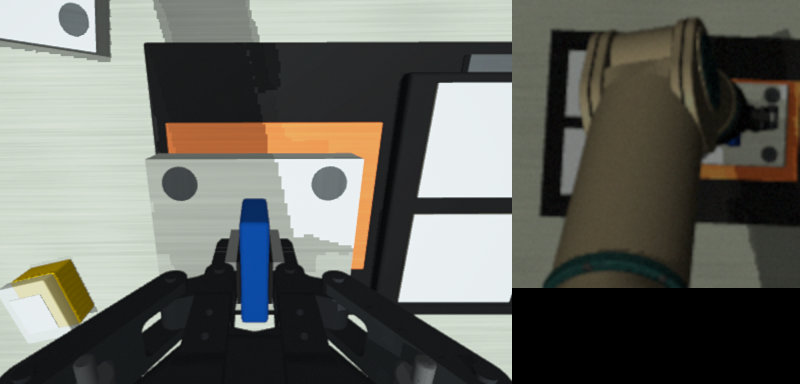

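The wrist view shows the block level in the grip, its -x top edge at row ~158, over the copper bed, whose -x edge is at row ~123. I check the block's x against the bed.

```bash
python3 - <<'E'
from h import *
im=pickle.load(open("wrist2.pkl","rb"))
g=im["color"].astype(int)
for c in(190,200,205,320,340,350): 
    col=cv2.GaussianBlur(im["color"],(3,3),0)[100:175,c].astype(int); 
    print(c,[(100+i,*col[i]) for i in range(15,28,2)][:0], "bed",100+int(np.argmax(np.diff(col[:35,2]))),"top",100+38+int(np.argmax(np.diff(col[38:,0]))), [tuple(x) for x in col[48:64:2]] if c==190 else "")
for r in(122.5,123): print("bed -x edge",ray(im,[(200,r),(340,r)],106)[:,:2].round(1).tolist())
for r in(153.5,158,159): print(r,ray(im,[(200,r),(340,r)],174.7)[:,:2].round(1).tolist(),ray(im,[(200,r)],154.7)[0,:2].round(1))
E
```

```text
190 [] bed 122 top 158 [(np.int64(57), np.int64(103), np.int64(182)), (np.int64(55), np.int64(102), np.int64(182)), (np.int64(63), np.int64(102), np.int64(170)), (np.int64(92), np.int64(102), np.int64(109)), (np.int64(95), np.int64(100), np.int64(95)), (np.int64(109), np.int64(115), np.int64(110)), (np.int64(164), np.int64(174), np.int64(167)), (np.int64(169), np.int64(179), np.int64(172))]
200 [] bed 122 top 158 
205 [] bed 122 top 158 
320 [] bed 121 top 158 
340 [] bed 121 top 158 
350 [] bed 121 top 158 
bed -x edge [[499.0, 68.5], [500.1, 176.7]]
bed -x edge [[499.3, 68.4], [500.5, 176.7]]
153.5 [[511.7, 80.7], [512.5, 157.2]] [515.   76.6]
158 [[514.2, 80.5], [515.0, 157.4]] [517.8  76.4]
159 [[514.7, 80.4], [515.6, 157.4]] [518.4  76.4]
```

Block and bed agree in x to about 0.5 mm. I lower it over the pin position at y≈113.

Emit:
{"fn": "drive_tool", "kwargs": {"motion": [{"fingers": 0,"linear": [0,0.0018,0.015],"twist": 0},{"fingers": 0,"linear": [0,0,0.015],"twist": 0},{"fingers": 0,"linear": [0,0,0.01],"twist": 0},{"fingers": 0,"linear": [0,0,0],"twist": 0},{"fingers": 0,"linear": [0,0,0],"twist": 0}]}}

```text
clock: 6.68
eef_pos: [562.2, 113.8, 139.9]
tool_rot: [-3.141, -0.001, 3.131]
force: [0.5, -0.8, -4.3]
width: 13.2
gripper_force: 59.4
```

Emit:
{"fn": "drive_tool", "kwargs": {"motion": [{"fingers": 0,"linear": [0,0,0.001],"twist": 0},{"fingers": 0,"linear": [0,0,0.001],"twist": 0},{"fingers": 0,"linear": [0,0,0.001],"twist": 0},{"fingers": 0,"linear": [0,0,0],"twist": 0},{"fingers": 0,"linear": [0,0,0],"twist": 0}]}}

```text
clock: 7.1
eef_pos: [562.7, 114.4, 137.6]
tool_rot: [3.141, 0.0, 3.132]
force: [-0.0, -0.1, -5.5]
width: 13.3
gripper_force: 59.4
```

Emit:
{"fn": "drive_tool", "kwargs": {"motion": [{"fingers": 0,"linear": [0,-0.0008,0.001],"twist": 0},{"fingers": 0,"linear": [0,0,0.001],"twist": 0},{"fingers": 0,"linear": [0,0,0],"twist": 0},{"fingers": 0,"linear": [0,0,0],"twist": 0}]}}

```text
clock: 7.43
eef_pos: [562.4, 113.6, 135.2]
tool_rot: [-3.142, -0.0, 3.132]
force: [0.4, 0.2, -4.2]
width: 13.0
gripper_force: 59.4
```

Emit:
{"fn": "drive_tool", "kwargs": {"motion": [{"fingers": 0,"linear": [0,0,0.001],"twist": 0},{"fingers": 0,"linear": [0,0,0],"twist": 0},{"fingers": 0,"linear": [0,0,0],"twist": 0}]}}

```text
clock: 7.68
eef_pos: [562.5, 113.6, 134.2]
tool_rot: [-3.142, -0.0, 3.132]
force: [0.3, -0.3, -4.3]
width: 13.5
gripper_force: 59.4
```

No contact yet, with the underside at about 109 mm. That is already below the pin top, so it looks like the pin is inside the socket. I keep lowering.

Emit:
{"fn": "drive_tool", "kwargs": {"motion": [{"fingers": 0,"linear": [0,0,0.001],"twist": 0},{"fingers": 0,"linear": [0,0,0.001],"twist": 0},{"fingers": 0,"linear": [0,0,0],"twist": 0},{"fingers": 0,"linear": [0,0,0],"twist": 0}]}}

```text
clock: 8.02
eef_pos: [562.5, 113.5, 132.2]
tool_rot: [-3.142, -0.0, 3.132]
force: [-0.6, 0.3, -5.2]
width: 13.1
gripper_force: 59.4
```

Emit:
{"fn": "drive_tool", "kwargs": {"motion": [{"fingers": 0,"linear": [0,0,0.0007],"twist": 0},{"fingers": 0,"linear": [0,0,0],"twist": 0},{"fingers": 0,"linear": [0,0,0],"twist": 0}]}}

```text
clock: 8.27
eef_pos: [562.5, 113.5, 131.6]
tool_rot: [3.142, -0.0, 3.132]
force: [0.1, -0.6, -5.1]
width: 13.3
gripper_force: 59.4
```

I loosen the grip so the block can settle, then nudge along the slot to confirm it is captured.

Emit:
{"fn": "drive_tool", "kwargs": {"motion": [{"fingers": 0.22,"linear": [0,0,0],"twist": 0},{"fingers": 0.22,"linear": [0,0,0],"twist": 0},{"fingers": 0.22,"linear": [0,0,0],"twist": 0},{"fingers": 0.22,"linear": [0,0,0],"twist": 0},{"fingers": 0.22,"linear": [0,0,0],"twist": 0}]}}

```text
clock: 8.68
eef_pos: [562.8, 113.6, 131.9]
tool_rot: [3.141, 0.001, 3.132]
force: [0.4, -0.1, 0.6]
width: 19.0
gripper_force: 0.0
```

Emit:
{"fn": "drive_tool", "kwargs": {"motion": [{"fingers": 0.22,"linear": [0,0.002,0],"twist": 0},{"fingers": 0.22,"linear": [0,0.002,0],"twist": 0},{"fingers": 0.22,"linear": [0,0.001,0],"twist": 0},{"fingers": 0.22,"linear": [0,0,0],"twist": 0},{"fingers": 0.22,"linear": [0,0,0],"twist": 0}]}}

```text
clock: 9.1
eef_pos: [562.7, 118.0, 131.7]
tool_rot: [-3.141, 0.0, 3.131]
force: [-0.3, -2.5, 2.5]
width: 18.6
gripper_force: 1.4
```

Emit:
{"fn": "drive_tool", "kwargs": {"motion": [{"fingers": 0.22,"linear": [0,0.001,0],"twist": 0},{"fingers": 0.22,"linear": [0,0.001,0],"twist": 0},{"fingers": 0.22,"linear": [0,0,0],"twist": 0},{"fingers": 0.22,"linear": [0,0,0],"twist": 0}]}}

```text
clock: 9.43
eef_pos: [562.7, 118.2, 131.7]
tool_rot: [-3.139, -0.0, 3.13]
force: [-0.3, -7.2, 3.5]
width: 18.9
gripper_force: 3.2
```

Captured: the arm stopped after about 4.5 mm, mostly finger slack, with 7 N resisting along y. I go back to centre, regrip and press.

Emit:
{"fn": "drive_tool", "kwargs": {"motion": [{"fingers": 0.22,"linear": [0,-0.003,0],"twist": 0},{"fingers": 0.22,"linear": [0,-0.003,0],"twist": 0},{"fingers": 0,"linear": [0,0,0],"twist": 0},{"fingers": 0,"linear": [0,0,0],"twist": 0},{"fingers": 0,"linear": [0,0,0],"twist": 0}]}}

```text
clock: 9.85
eef_pos: [562.4, 114.7, 131.6]
tool_rot: [3.141, -0.0, 3.132]
force: [-0.0, -1.9, 2.5]
width: 12.9
gripper_force: 59.8
```

Emit:
{"fn": "drive_tool", "kwargs": {"motion": [{"fingers": 0,"linear": [0,0,0],"twist": 0},{"fingers": 0,"linear": [0,0,0],"twist": 0},{"fingers": 0,"linear": [0,0,0],"twist": 0},{"fingers": 0,"linear": [0,0,0],"twist": 0}]}}

```text
clock: 10.18
eef_pos: [562.5, 114.7, 131.6]
tool_rot: [3.141, -0.0, 3.132]
force: [-0.5, -1.6, 2.3]
width: 13.0
gripper_force: 59.9
```

Emit:
{"fn": "drive_tool", "kwargs": {"motion": [{"fingers": 0,"linear": [0,0,0.001],"twist": 0},{"fingers": 0,"linear": [0,0,0.001],"twist": 0},{"fingers": 0,"linear": [0,0,0.001],"twist": 0},{"fingers": 0,"linear": [0,0,0],"twist": 0},{"fingers": 0,"linear": [0,0,0],"twist": 0}]}}

```text
clock: 10.6
eef_pos: [562.5, 114.7, 128.7]
tool_rot: [3.141, -0.0, 3.132]
force: [-1.7, -1.2, 5.1]
width: 13.3
gripper_force: 60.2
```

Emit:
{"fn": "drive_tool", "kwargs": {"motion": [{"fingers": 0,"linear": [0,0,0.001],"twist": 0},{"fingers": 0,"linear": [0,0,0.001],"twist": 0},{"fingers": 0,"linear": [0,0,0.001],"twist": 0},{"fingers": 0,"linear": [0,0,0],"twist": 0},{"fingers": 0,"linear": [0,0,0],"twist": 0}]}}

```text
clock: 11.02
eef_pos: [562.5, 114.7, 125.9]
tool_rot: [3.141, -0.0, 3.132]
force: [-1.9, -0.8, 5.9]
width: 12.8
gripper_force: 60.4
```

Emit:
{"fn": "drive_tool", "kwargs": {"motion": [{"fingers": 0,"linear": [0,0,0.001],"twist": 0},{"fingers": 0,"linear": [0,0,0.001],"twist": 0},{"fingers": 0,"linear": [0,0,0],"twist": 0},{"fingers": 0,"linear": [0,0,0],"twist": 0},{"fingers": 0,"linear": [0,0,0],"twist": 0}]}}

```text
clock: 11.43
eef_pos: [562.5, 114.7, 125.6]
tool_rot: [3.141, 0.0, 3.132]
force: [-6.7, -1.9, 19.7]
width: 13.5
gripper_force: 62.5
```

```bash
python3 - <<'E'
from h import *
from cell import cams,monitor
w=cams.get_image("wrist")["color"]; s=cams.get_image("scene")["color"]
D=np.zeros((384,800,3),np.uint8);D[:,:512]=w;D[:288,512:]=cv2.resize(s[140:284,265:409],(288,288))
cv2.imwrite("pics/c3.png",D)
st=monitor.read_state();print(st["eef_pos"],st["tool_rot"],st["force"],st["torque"],st["width"])
E
```

```text
[562.49208925 114.72106511 125.57866875] [3.14101491e+00 4.92275766e-04 3.13179166e+00] [-5.87756659 -1.37002193 19.26783865] [-0.33578683  1.19882304 -0.00478155] 13.52360471942532
```

View pics/c3.png

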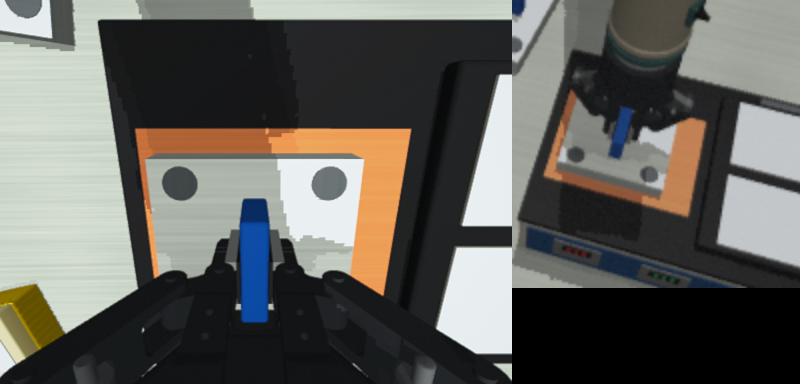

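The block lies level and square on the bed, with its -x edge at row 157 and the handle gripped at (254,260). Travel was 6 mm onto a hard stop, and the push is about 19 N, so I hand in.

```bash
python3 -c "
from cell import ctrl
print(ctrl.finish_job())"
```

```text
the job is handed in; nothing more can be done
None
```

The block is seated over the pin and pressed about 6 mm down onto the bed's stop, with the gripper still holding it at about 19 N; the job was handed in at about 11.5 s, and no verdict came back.

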